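Set the end play of a vacuum capacitor's thrust nut

ROBOT

A 7-joint arm with a two-finger parallel gripper is mounted at the origin on the work surface. World frame = base frame: x ahead of the robot, y to its left, z up, the work surface at z = 0. Lengths are in m, angles in rad, forces in N, time in s.
With the tool pointing down it reaches from about 0.425 to 0.925 m from the base axis. Payload 6.8 kg.
Tool frame: the origin (TCP) lies on the centre line of the jaws, within the pads' length; the fingertips stand 14 mm ahead of it and the grasp point (between the pads) lies 5 mm behind it (bot.finger_overhang is the distance from the TCP to the fingertips, in m); z points along the fingers, y is the line along which they close (so a half turn about z gives the same grasp; the last joint's range is limited). The gripper opens to 85 mm and grips with 20 to 120 N. Pads are 22 mm wide; open, the fingers measure 114 mm over their backs; the gripper's body (76 mm by 85 mm) begins 54 mm behind the grasp point. The pads swing forward as they close: fully open they stand 13 mm farther back than shut.
Start: joints at [-1.292, 0.477, 0.022, 1.555, -0.011, 1.109, -0.083], TCP at [0.255, 0.625, 0.245] pointing down, gripper open.
Joint ranges: [-2.96, 2.96], [-0.34, 2.1], [-1.41, 1.46], [0.24, 2.44], [-1.37, 4.51], [0.17, 1.92], [-2.96, 2.96]. Speed limits (rad/s): [2.39, 2.39, 3.14, 3.14, 3.14, 3.14, 3.14].

INTERFACE

Orientations are given as a unit quaternion [w, x, y, z].
In Python, from station import bot gives the robot as it stands.
- The arm moves only by the shell command python3 -m inch 'ROWS' [OPENING] [FORCE]. ROWS is JSON, a list of rows, each a list of 4 numbers: the shift along the tool's x, y, z in m, then the turn about the tool's z in degrees. A call has 1 to 12 rows; each row shifts and turns the commanded pose from where the row before left it, along the tool's axes as they then stand; what a row does not reach is not made up. A row lasts 1/10 s, in which the tool goes at most 50 mm and 8.59 degrees, less where a joint would pass 70% of its speed; a pose out of reach is approached as far as the arm can. A call is refused whole if a number of a shift passes 0.05 or a number of a turn 8.59, either way. A call with a gripper value outside its range is refused whole. OPENING is the finger opening in m, from 0 to 0.0854, set as the call begins (- or left out, the last holds). The fingers move at their own pace and stop on an object; FORCE is the grip in N (left out, the last holds). Time passes only in rows, so rows that do not move let the fingers close. It gives the time, the measured TCP pose, the force, the opening and the grip force at its end, in the units of the state.
- bot.get_obs(): the state, without advancing time (a new reading comes with each control period).
- bot.read_camera(name): name is "side" or "top"; returns a dict with "color" (420x560x3 uint8, red, green, blue), "mtx" (3x3 intrinsics, pixels), "dist_coeffs" ([k1, k2, p1, p2, k3] as OpenCV has them; the pictures are not rectified), "world_from_camera" (4x4, takes a point from camera to world coordinates). Camera axes: x right, y up, looking along -z (the intrinsics and any distortion apply to the point x, -y, -z); pixel columns grow to the right and rows downward; lengths in m; the calibration is good to about 2 mm. A picture is of the moment at which its call begins. There is no depth.
- bot.hand_in(): hands the job in; it is judged then, once.
The state is a dict: "t": time; "q": joint angles; "joint_vel": joint speeds; "joint_torque": joint torques, N m; "eef_pos": TCP position; "tool_rot": TCP orientation; "contact_force": force on the tool from outside, world axes, zero at the start; "torque": the same for the moment, N m; "gripper_width": opening from 0.0 (shut) to 1.0 (fully open); "grasp_force": force on a finger pad.
Only numpy, scipy, OpenCV 4.12 (cv2) and the standard library are available. Lean on these libraries where they do the work, as an engineer would, in place of code of your own. Each camera call takes 0.05 s, during which the arm holds its last target. There are 200 camera calls.

TASK

On the tall copper-and-glass capacitor, screw the large knurled nut down (clockwise seen from above) until it bottoms out on its shoulder, then back it off a quarter turn and keep it gripped there, so that the end play stays set: the program finishes while the fingers still hold the nut. Leave the short steel can's small nut and the loose things on the bench alone.

Things in the scene. Friction and masses are not known exactly. Their poses are not given: they have to be found in the camera images.
- capacitor: Tall vacuum variable capacitor, bolted down left or right, any yaw: 110 mm square plate, copper and glass body 90 mm across up to z = 128 mm, steel neck 32 mm across up to 150 mm (the shoulder where the nut bottoms), threaded stud 24 mm across up to 195 mm. Origin: centre of the plate's underside; z up; +x points to the flat copper lug, which reaches 67 mm out at z = 118 mm.
- nut: Large round knurled brass nut on the capacitor's stud, 44 mm across, 24 mm tall; grip it anywhere across its diameter. Origin: its centre, on the stud's axis, z = 162 mm when bottomed, rising 3 mm per turn. z up; x points to the short black line on its top face, which at joint value 0 is the capacitor's +x. The stud sticks up through it.
- nut_turn (a joint): Angle of the large nut on its right-hand thread, rad: 0 = bottomed out on the shoulder (a hard stop), growing as it is unscrewed (counterclockwise from above), up to 6. Starts at 1.9 to 3.6. Turning it takes about 0.06 N m; it stays where it is left. At the stop the torque rises at once.
- can: Short steel can, bolted down, not to be worked on: 90 x 90 x 5 mm plate, can 74 mm across up to z = 63 mm, 20 mm neck, then a thin stud up to z = 117 mm. Origin: centre of the plate's underside. Stands on the other side, left or right.
- can_nut_turn (a joint): Angle of the can's small knurled nut (28 mm across, 14 mm tall, underside at z = 83 mm on the can's axis), rad: 0 = tight, growing as it is unscrewed. Starts at 0 and must stay there.
- screwdriver: Loose screwdriver with a red handle lying on the bench beyond the capacitor and the can; origin under its middle. Leave alone.
- wrench: Loose steel open-end wrench lying on the bench between the capacitor and the can; origin under its middle. Leave alone.
- insulator: Loose white ceramic spool, 40 mm across, 43 mm tall, standing beyond the capacitor and the can; origin: centre of its underside. Leave alone.
There are look-alikes about, which are no part of the job. What is meant by the capacitor is not blue, and is the larger of those in its own colour.

How it is judged:
On the way:
1. the large nut is screwed down until it bottoms out (value of joint nut_turn below 0.06 rad), for 0.1 s.
At the end, for the whole second after the job is handed in: After bottoming out, the large nut stands a quarter turn (1.57 rad, within 0.25 rad) off the stop, at rest, with the fingers gripping it by more than 3 N (value of joint nut_turn between 1.32 and 1.82 rad and not (velocity of joint nut_turn above 0.05 rad/s or velocity of joint nut_turn below -0.05 rad/s) and contact force between the fingers and nut above 3 N); the arm keeps its last pose, push and grip.
It fails at once if the can's small nut is turned by more than 0.15 rad (value of joint can_nut_turn above 0.15 rad).
It fails at once if the screwdriver is moved by more than 30 mm (distance of screwdriver from where it was at the start of the episode above 0.03 m).
It fails at once if the wrench is moved by more than 30 mm (distance of wrench from where it was at the start of the episode above 0.03 m).
It fails at once if the insulator is moved by more than 30 mm (distance of insulator from where it was at the start of the episode above 0.03 m).
It also fails if it takes over 64 s, if anything falls off the work surface, if the arm or the gripper's body presses on something with over 40 N, if the wrist force passes 120 N, or if a joint passes its speed limit or range.

## Working session

There is one attempt and no reset: what is moved stays moved. The work goes in short steps, Python scripts to look and compute and a shell command to move; the robot and the scene stay as the last step left them, time stands still between calls to the robot, and variables do not carry over. Pictures are saved under pics/ and viewed, at most 10 in all, crops included, and the job is handed in when it is done.

```bash
mkdir -p pics
cat > h.py <<'E'
import numpy as np, cv2
from station import bot
def snap(name,f):
    c=bot.read_camera(name); cv2.imwrite('pics/'+f,c['color'][:,:,::-1]); return c
def ray(c,u,v):
    p=cv2.undistortPoints(np.array([[[u,v]]],float),np.array(c['mtx']),np.array(c['dist_coeffs']))[0,0]
    T=np.array(c['world_from_camera']); return T[:3,3],T[:3,:3]@np.array([p[0],-p[1],-1])
def onz(c,u,v,z):
    o,d=ray(c,u,v); return o+d*(z-o[2])/d[2]
E
python3 - <<'E'
from h import *
a=snap('top','t0.png');b=snap('side','s0.png')
print(np.array(a['world_from_camera']).round(3),np.array(b['world_from_camera']).round(3))
o=bot.get_obs();print(o['t'],o['eef_pos'],o['tool_rot'],o['gripper_width'],o['q'])
E
```

```text
[[ 0.025  0.981 -0.193  0.394]
 [-1.     0.025 -0.005  0.066]
 [-0.     0.193  0.981  0.943]
 [ 0.     0.     0.     1.   ]] [[ 0.83   0.365 -0.422  0.141]
 [-0.557  0.515 -0.651 -0.613]
 [-0.021  0.776  0.631  0.806]
 [ 0.     0.     0.     1.   ]]
0.1 [0.25445385 0.62466225 0.24440572] [-9.61492728e-05  1.92182062e-01  9.81358926e-01 -8.39626052e-04] 0.9998343339025877 [-1.29208077  0.47777214  0.02232983  1.55630591 -0.0114827   1.10933294
 -0.08309454]
```

View pics/t0.png

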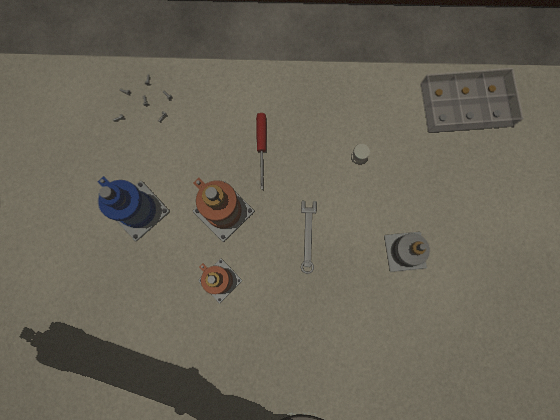

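View pics/s0.png

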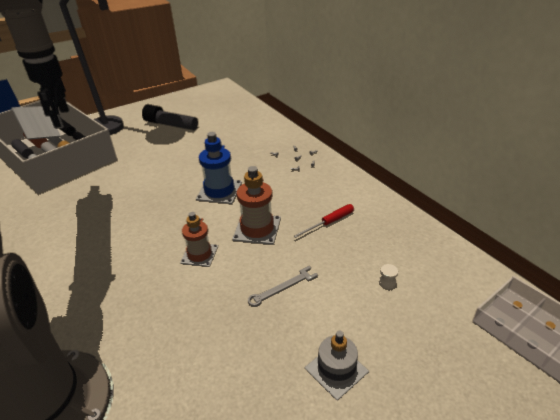

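The top view shows the large copper capacitor at about (217,203), with its nut near (212,194). The small copper look-alike is at (215,280), the blue one at (120,200) and the can at (410,248). In the side view the nut is near (253,181).

Run:
```python
import cv2,numpy as np
a=cv2.imread('pics/t0.png')[165:245,180:260];b=cv2.imread('pics/s0.png')[160:250,215:295]
f=lambda x:cv2.resize(x,(400,480 if 0 else x.shape[0]*5),interpolation=cv2.INTER_CUBIC)
A,B=f(a),f(b);A=cv2.copyMakeBorder(A,0,50,0,0,0)
cv2.imwrite('pics/z.png',np.clip(np.hstack([A,B])*1.3,0,255))
```

```text
[ WARN:0@0.024] global loadsave.cpp:1063 imwrite_ Unsupported depth image for selected encoder is fallbacked to CV_8U.
```

View pics/z.png

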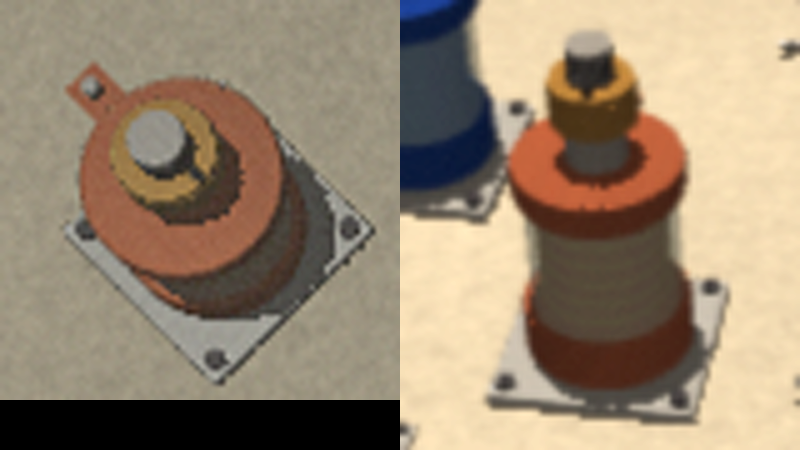

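Run:
```python
from h import *
a=bot.read_camera('top');b=bot.read_camera('side')
s=onz(a,211.2,192.3,.195);print('stud top',s)
print('side stud',onz(b,252.7,168.5,.195))
n=onz(a,212.3,194.7,.1753);print('nut',n)
d=onz(a,215.9,200.2,.128);print('disc',d)
l=onz(a,198.2,182.4,.118);k=onz(a,219.8,200.2,.1753)
ang=lambda v:np.degrees(np.arctan2(v[1],v[0]))
m=(s+n+d)/3
print('lug ang',ang(l-m),'line ang',ang(k-n))
print('can',onz(a,415,247,.09),'blue',onz(a,108,193,.195),'small',onz(a,213,281,.13))
from scipy.spatial.transform import Rotation as R
q=bot.get_obs()['tool_rot'];M=R.from_quat(q[[1,2,3,0]]).as_matrix();print(M.round(3))
print('delta tool xy',M.T@(np.r_[m[:2],0.245]-bot.get_obs()['eef_pos']))
```

```text
stud top [0.57755054 0.19994283 0.195     ]
side stud [0.57872343 0.20363828 0.195     ]
nut [0.5773679  0.20091673 0.1753    ]
disc [0.57657006 0.20069944 0.128     ]
lug ang 46.49369546729569 line ang -124.92828976430687
can [ 0.48994558 -0.24028076  0.09      ] blue [0.57083725 0.40562917 0.195     ] small [0.40388221 0.19684067 0.13      ]
[[-0.926  0.377 -0.   ]
 [ 0.377  0.926 -0.001]
 [-0.    -0.001 -1.   ]]
delta tool xy [-4.58900693e-01 -2.71266970e-01  4.14962351e-05]
```

```bash
python3 -m inch '[[-0.03,-0.018,0,0],[-0.03,-0.018,0,0],[-0.03,-0.018,0,0],[-0.03,-0.018,0,0],[-0.03,-0.018,0,0],[-0.03,-0.018,0,0],[-0.03,-0.018,0,0],[-0.03,-0.018,0,0],[-0.03,-0.018,0,0],[-0.03,-0.018,0,0],[-0.03,-0.018,0,0],[-0.03,-0.018,0,0]]' 0.0854 40
python3 -c "
from h import *
print(bot.get_obs()['q'])"
```

```text
t: 1.4
eef_pos: [0.5072, 0.288, 0.2453]
tool_rot: [-0.0, 0.192, 0.981, 0.0]
contact_force: [0.6, 0.3, 0.1]
gripper_width: 1.001
grasp_force: 0.0
[-0.745755    0.32665642  0.15388467  1.78975325 -0.05750886  1.02951453
  0.61377341]
```

```bash
python3 -m inch '[[-0.025,-0.0135,0,0],[-0.025,-0.0135,0,0],[-0.025,-0.0135,0,0],[-0.023,-0.0135,0,0],[0,0,0,-8],[0,0,0,-8],[0,0,0,-8],[0,0,0,-8],[0,0,0,-8],[0,0,0,-8],[0,0,0,-8],[0,0,0,-8]]'
python3 -m inch '[[0,0,0,-8],[0,0,0,-8],[0,0,0,-8],[0,0,0,-8],[0,0,0,-8],[0,0,0,-8],[0,0,0,-8],[0,0,0,-8],[0,0,0,-8],[0,0,0,-8],[0,0,0,0],[0,0,0,0]]'
python3 - <<'E'
from h import *
from scipy.spatial.transform import Rotation as R
o=bot.get_obs();q=o['tool_rot'];M=R.from_quat(q[[1,2,3,0]]).as_matrix()
print(o['q'],M.round(3),M.T@(np.array([.5775,.2012,.158])-o['eef_pos']))
a=snap('top','t1.png');b=snap('side','s1.png')
f=lambda x:cv2.resize(x[120:270,170:320,::-1],(400,400))
cv2.imwrite('pics/z1.png',np.hstack([f(a['color']),f(b['color'])]))
E
```

```text
t: 2.6
eef_pos: [0.5768, 0.2022, 0.2451]
tool_rot: [-0.0, -0.36, 0.933, -0.0]
contact_force: [0.2, -0.0, -0.4]
gripper_width: 1.0
grasp_force: 0.0
t: 3.8
eef_pos: [0.5759, 0.201, 0.2411]
tool_rot: [0.004, 0.861, -0.509, -0.002]
contact_force: [0.5, -0.5, -0.8]
gripper_width: 1.001
grasp_force: 0.0
[ 0.04129897  0.45472909 -0.64451811  1.68061189  0.29774921  1.11674937
  2.95468986] [[ 0.481 -0.876 -0.009]
 [-0.877 -0.481 -0.005]
 [ 0.     0.01  -1.   ]] [ 0.00063285 -0.00234918  0.08308401]
```

View pics/z1.png

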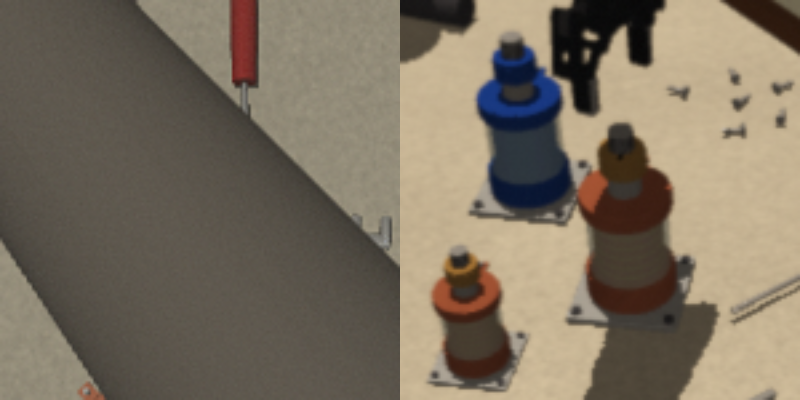

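```bash
python3 -m inch '[[0,0,0,8],[0,0,0,8],[0,0,0,8],[0,0,0,8],[0,0,0,8],[0,0,0,8],[0,0,0,0],[0,0,0,0]]'
cat > rel.py <<'E'
from h import *
from scipy.spatial.transform import Rotation as R
o=bot.get_obs();q=o['tool_rot'];M=R.from_quat(q[[1,2,3,0]]).as_matrix()
print('q',o['q'].round(3),'\nyaw',np.degrees(np.arctan2(M[1,0],M[0,0])),'z',M[:,2].round(3),'to go',(M.T@(np.array([.5775,.2012,.158])-o['eef_pos'])).round(4),'tq',o['torque'].round(2))
E
python3 rel.py
```

```text
t: 4.7
eef_pos: [0.5754, 0.2029, 0.242]
tool_rot: [-0.005, -0.582, 0.813, -0.001]
contact_force: [-0.1, -0.4, 0.4]
gripper_width: 1.001
grasp_force: 0.0
q [-0.087  0.419 -0.471  1.689  0.212  1.093  2.192] 
yaw -108.748987695049 z [-0.006 -0.007 -1.   ] to go [ 0.0003 -0.0028  0.084 ] tq [ 0.03 -0.03 -0.01]
```

```bash
python3 -m inch '[[0,-0.0028,0.01,0],[0,0,0.01,0],[0,0,0.01,0],[0,0,0.01,0],[0,0,0.01,0],[0,0,0.01,0],[0,0,0.01,0],[0,0,0.01,0],[0,0,0.004,0],[0,0,0,0],[0,0,0,0]]'
python3 rel.py; python3 -m inch '[[0,0,0,0],[0,0,0,0],[0,0,0,0],[0,0,0,0],[0,0,0,0],[0,0,0,0],[0,0,0,0],[0,0,0,0],[0,0,0,0],[0,0,0,0]]' 0.02 40
python3 rel.py
```

```text
t: 5.8
eef_pos: [0.5777, 0.2013, 0.158]
tool_rot: [-0.004, -0.581, 0.814, -0.0]
contact_force: [-0.5, -1.3, -0.9]
gripper_width: 0.998
grasp_force: 0.0
q [-0.102  0.51  -0.45   1.761  0.268  0.939  2.147] 
yaw -108.9702211143301 z [-0.007 -0.005 -1.   ] to go [ 0.0002  0.0002 -0.    ] tq [-0.02 -0.03 -0.  ]
t: 6.8
eef_pos: [0.5781, 0.2011, 0.1583]
tool_rot: [-0.004, -0.581, 0.814, -0.0]
contact_force: [0.6, -1.4, 6.1]
gripper_width: 0.497
grasp_force: 40.5
q [-0.102  0.51  -0.45   1.761  0.268  0.939  2.147] 
yaw -108.98801105637783 z [-0.006 -0.005 -1.   ] to go [0.0001 0.0006 0.0003] tq [-0.26 -0.17 -0.  ]
```

Run:
```python
from h import *
b=snap('side','s2.png')
cv2.imwrite('pics/z2.png',cv2.resize(b['color'][100:250,180:330,::-1],(500,500)))
```

```text
(no output)
```

View pics/z2.png

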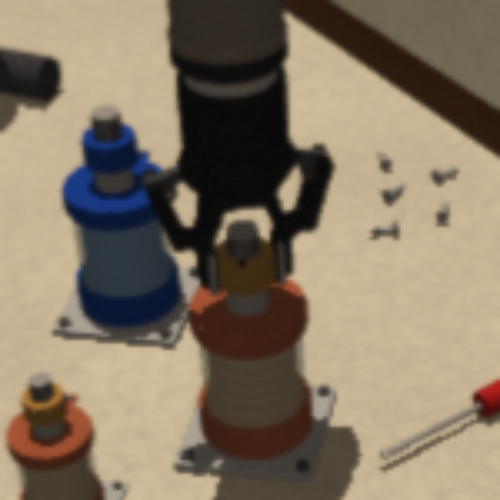

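The fingers hold the nut squarely, at about (245,265) in the crop, with the opening close to 44 mm. Next I turn it clockwise.

```bash
python3 -m inch '[[0,0,0.00005,6],[0,0,0.00005,6],[0,0,0.00005,6],[0,0,0.00005,6],[0,0,0.00005,6],[0,0,0.00005,6],[0,0,0.00005,6],[0,0,0.00005,6],[0,0,0.00005,6],[0,0,0.00005,6],[0,0,0,0],[0,0,0,0]]'
python3 rel.py
```

```text
t: 8.05
eef_pos: [0.5775, 0.2017, 0.1577]
tool_rot: [-0.004, -0.096, 0.995, -0.002]
contact_force: [-0.1, 0.2, 6.5]
gripper_width: 0.503
grasp_force: 40.7
q [-0.279  0.48  -0.212  1.775  0.125  0.908  1.218] 
yaw -168.97383913087353 z [-0.007 -0.005 -1.   ] to go [ 0.0001 -0.0005 -0.0003] tq [ 0.04  0.26 -0.1 ]
```

Good: turned 60° with a torque of 0.1. About 129° remains, so I continue.

```bash
python3 -m inch '[[0,0,0.00005,6],[0,0,0.00005,6],[0,0,0.00005,6],[0,0,0.00005,6],[0,0,0.00005,6],[0,0,0.00005,6],[0,0,0.00005,6],[0,0,0.00005,6],[0,0,0.00005,6],[0,0,0.00005,6],[0,0,0,0],[0,0,0,0]]'
python3 rel.py; python3 -m inch '[[0,0,0.00005,6],[0,0,0.00005,6],[0,0,0.00005,6],[0,0,0.00005,6],[0,0,0.00005,6],[0,0,0.00005,6],[0,0,0.00005,6],[0,0,0.00005,6],[0,0,0.00005,6],[0,0,0,0],[0,0,0,0]]'
python3 rel.py
```

```text
t: 9.25
eef_pos: [0.5778, 0.2026, 0.1573]
tool_rot: [-0.002, 0.413, 0.911, -0.003]
contact_force: [-0.6, 2.1, 5.2]
gripper_width: 0.503
grasp_force: 40.7
q [-0.461  0.471  0.028  1.788 -0.015  0.89   0.294] 
yaw 131.22682849358617 z [-0.006 -0.004 -1.   ] to go [-0.0008 -0.0011 -0.0007] tq [ 0.69 -0.14 -0.03]
t: 10.35
eef_pos: [0.5785, 0.2027, 0.1568]
tool_rot: [-0.0, 0.781, 0.625, -0.003]
contact_force: [3.4, 4.8, 2.9]
gripper_width: 0.502
grasp_force: 40.6
q [-0.628  0.481  0.251  1.8   -0.147  0.885 -0.53 ] 
yaw 77.34243141779106 z [-0.005 -0.003 -1.   ] to go [-0.0017 -0.0006 -0.0012] tq [ 1.02 -0.84 -0.1 ]
```

```bash
for i in 1 2 3 4; do :; done; python3 -m inch '[[0,0,0.00003,3],[0,0,0.00003,3],[0,0,0,0],[0,0,0,0]]' | tail -3; python3 rel.py; python3 -m inch '[[0,0,0.00003,3],[0,0,0.00003,3],[0,0,0,0],[0,0,0,0]]'|tail -3;python3 rel.py;  python3 -m inch '[[0,0,0.00003,3],[0,0,0,0],[0,0,0,0]]'|tail -3;python3 rel.py
```

```text
contact_force: [2.9, 4.0, 2.8]
gripper_width: 0.503
grasp_force: 40.6
q [-0.646  0.483  0.277  1.801 -0.163  0.885 -0.621] 
yaw 71.33771213531624 z [-0.005 -0.003 -1.   ] to go [-0.0017 -0.0006 -0.0012] tq [ 1.05 -0.86 -0.03]
contact_force: [3.8, 5.2, 2.5]
gripper_width: 0.503
grasp_force: 40.6
q [-0.665  0.486  0.302  1.803 -0.179  0.886 -0.712] 
yaw 65.33327444453221 z [-0.004 -0.003 -1.   ] to go [-0.0018 -0.0005 -0.0012] tq [ 1.02 -0.97 -0.03]
contact_force: [3.8, 4.5, 3.2]
gripper_width: 0.504
grasp_force: 40.6
q [-0.675  0.487  0.315  1.803 -0.186  0.886 -0.757] 
yaw 62.4056541357005 z [-0.004 -0.004 -1.   ] to go [-0.0018 -0.0004 -0.0013] tq [ 0.97 -0.95  0.32]
```

```bash
python3 -m inch '[[0,0,0,1.5],[0,0,0,0]]' | tail -3; python3 rel.py; python3 -m inch '[[0,0,0,1.5],[0,0,0,0],[0,0,0,0]]'|tail -3;python3 rel.py
```

```text
contact_force: [4.5, 4.0, 1.9]
gripper_width: 0.503
grasp_force: 40.6
q [-0.679  0.488  0.321  1.803 -0.189  0.886 -0.779] 
yaw 60.98816331393675 z [-0.004 -0.004 -1.   ] to go [-0.0019 -0.0004 -0.0013] tq [ 0.92 -1.02  1.06]
contact_force: [3.4, 4.5, 4.4]
gripper_width: 0.501
grasp_force: 40.8
q [-0.684  0.488  0.329  1.804 -0.194  0.887 -0.803] 
yaw 59.31858763232591 z [-0.005 -0.004 -1.   ] to go [-0.0012 -0.0004 -0.0013] tq [ 0.73 -0.93  1.06]
```

The torque saturated at 1.06 N m at the expected angle, so the nut has bottomed. I now back off about 91°, raising slightly.

```bash
python3 -m inch '[[0,0,-0.00006,-7],[0,0,-0.00006,-7],[0,0,-0.00006,-7],[0,0,-0.00006,-7],[0,0,-0.00006,-7],[0,0,-0.00006,-7],[0,0,-0.00006,-7],[0,0,-0.00006,-7],[0,0,-0.00006,-7],[0,0,-0.00006,-7],[0,0,-0.00006,-7],[0,0,-0.00006,-7]]' | tail -3
python3 -m inch '[[0,0,-0.00006,-4],[0,0,-0.00006,-3],[0,0,0,0],[0,0,0,0],[0,0,0,0],[0,0,0,0]]'; python3 rel.py
python3 - <<'E'
from h import *
b=snap('side','s3.png')
cv2.imwrite('pics/z3.png',cv2.resize(b['color'][150:200,228:278,::-1],(600,600),interpolation=cv2.INTER_CUBIC))
E
```

```text
contact_force: [3.2, 3.7, 4.5]
gripper_width: 0.501
grasp_force: 40.7
t: 13.75
eef_pos: [0.5781, 0.202, 0.1574]
tool_rot: [-0.002, 0.258, 0.966, -0.003]
contact_force: [3.0, 3.5, 3.5]
gripper_width: 0.498
grasp_force: 40.7
q [-0.4    0.472 -0.051  1.784  0.031  0.894  0.585] 
yaw 150.1541871131286 z [-0.006 -0.004 -1.   ] to go [ 0.0002 -0.001  -0.0006] tq [ 0.97 -0.76  0.08]
```

View pics/z3.png

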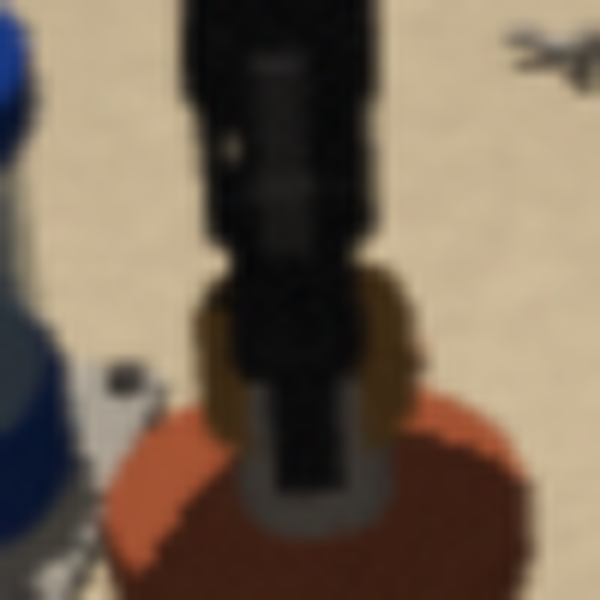

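The finger at (305,330) still holds the nut, which sits around (300,370). The grip is 40 N, the yaw has moved back 90.8° from the stop, and the torque is low. I'm handing in.

```bash
python3 -c "
from station import bot
print(bot.hand_in())"
```

```text
the job is handed in; nothing more can be done
None
```

I screwed the large nut down to its stop (torque rose to about 1.06 N m), backed it off about 91° by the tool's measured turn, and handed in with the fingers gripping it at about 40 N; the hand-in gave no verdict, and the fingers hid the nut's line from the camera.

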